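Interlock the tapered pressing weights on a glued panel

ROBOT

A 6-joint arm with a two-finger parallel gripper is mounted at the origin on the work surface. World frame = base frame: x ahead of the robot, y to its left, z up, the work surface at z = 0. Lengths are in m, angles in degrees, forces in N, time in s.
With the tool pointing down it reaches from about 0.35 to 0.875 m from the base axis. Payload 4.2 kg.
Tool frame: the origin (TCP) lies midway between the tips of the shut fingers; the grasp point (between the pads) lies 19 mm behind it; z points along the fingers, y is the line along which they close (so a half turn about z gives the same grasp; the last joint's range is limited). The gripper opens to 87 mm and grips with 3 to 60 N. Pads are 19 mm wide; open, the fingers measure 117 mm over their backs; the gripper's body (75 mm by 190 mm) begins 51 mm behind the grasp point.
Start: joints at [-54.97, 22.042, 0.453, 0, -68.411, -14.817], TCP at [0.216, -0.586, 0.223] pointing down, gripper open.
Joint ranges: [-179.83, 179.83], [-69.29, 118.12], [-61.27, 80.66], [-181.25, 117.63], [-171.15, -9.14], [-177.46, 177.46]. Speed limits (degrees/s): [159.86, 159.86, 180, 180, 180, 180].

INTERFACE

Orientations are given as a 3x3 rotation matrix whose columns are the frame's x, y, z axes.
In Python, from station import sense, capture, camera_params, finish_job gives the robot as it stands.
- The arm moves only by the tool drive_tool, never from a script. Its argument "rows" is a list of rows, each an object of numbers: "tx", "ty", "tz": the shift along the tool's x, y, z in cm; "ax", "ay", "az": the turn, a rotation vector about the tool's x, y, z in rad; "claw": the finger opening in cm, from 0 to 8.7. In form: [{"tx": .., "ty": .., "tz": .., "ax": .., "ay": .., "az": .., "claw": ..}, ...]. A call has 1 to 10 rows; each row shifts and turns the commanded pose from where the row before left it, along the tool's axes as they then stand; what a row does not reach is not made up. A row lasts 1/12 s, in which the tool goes at most 41.7 mm and 7.16 degrees, less where a joint would pass 70% of its speed; a pose out of reach is approached as far as the arm can. A call with a gripper value outside its range is refused whole. The fingers move at their own pace and stop on an object; the grip force is fixed at half the most. Time passes only in rows, so rows that do not move let the fingers close. It gives the time, the measured TCP pose, the force, the opening and the grip force at its end, in the units of the state.
- sense(): the state, without advancing time (a new reading comes with each control period).
- capture(name): name is "side" or "top" or "wrist"; returns (picture, depth): 420x560x3 uint8, red, green, blue; 420x560 float32, m along the optical axis (not along the pixel's ray), 0 where there is no reading.
- camera_params(name): a dict with "intrinsics" (3x3 intrinsics, pixels), "R" (3x3) and "t" (3): a world point X has camera coordinates R X + t; the wrist camera has in their place "tool_from_camera" (4x4, takes a point from camera to tool coordinates, whose origin is the TCP and whose axes are the flange's). Camera axes: x right, y down, z forward; pixel columns grow to the right and rows downward; lengths in m; the calibration is good to about 2 mm. A picture is of the moment at which its call begins: read the wrist's pose just before it. camera_params takes no time and is no camera call.
- finish_job(): hands the job in; it is judged then, once.
The state is a dict: "time_s": time; "joints": joint angles; "joint_velocities": joint speeds; "effort": joint torques, N m; "tcp_pos": TCP position; "ee_rot": TCP orientation; "wrist_force": force on the tool from outside, world axes, zero at the start; "moment": the same for the moment, N m; "gripper_width": opening from 0.0 (shut) to 1.0 (fully open); "gripper_force": force on a finger pad.
Only numpy, scipy, OpenCV 4.12 (cv2) and the standard library are available. Lean on these libraries where they do the work, as an engineer would, in place of code of your own. Each camera call takes 0.05 s, during which the arm holds its last target. There are 200 camera calls.

TASK

A leather panel is glued up under the press board; finish weighting it with the tapered iron bars. Slide the loose bar that lies on its broad face along the board, without lifting it off, until it nests snugly against the tapered side of the bar that already lies along the batten, the two parallel with their ends about even. Then set the other loose bar down gently, without dropping it and the same way up as it lies now, level and squarely crosswise over the middle of that pair; leave the bar at the batten in its place and the things around the board alone.

Things in the scene. Friction and masses are not known exactly. Their poses are not given: they have to be found in the camera images.
- press_board: Fixed plywood press board, 320 mm (its x) by 360 mm (its y), on a blue leather panel that shows 12 mm all round. Origin: centre of the underside, on the bench; its upper face is 21 mm above the bench. A dark wooden batten, 20 mm wide and 12 mm high above the upper face, runs along the whole far (+x) edge of the board; its inner face is at x = +140 mm in the board's frame.
- bar_back: Plain grey iron bar lying on its NARROW face along the batten, about touching it, on the board's upper face. All three bars have the same shape: 24 mm high, broad face 50 by 112 mm, narrow face 38 by 104 mm, all four sides tapering evenly, 0.6 to 0.9 kg. Origin: centre of its underside (the narrow face); its y runs along its length, x across towards the batten, z up. It may shift a few mm to the batten when pushed.
- bar_broad: Loose bar of the same shape, the one lying on its BROAD face (50 by 112 mm below, 38 by 104 mm on top: sloping sides seen from above), on the near half of the press board, left or right. Origin: centre of its underside (the broad face); y along its length, z up. Nested against bar_back, its long axis is 44 mm from that of bar_back on the robot's side. It can be pushed along the board by its foot and does not tip.
- bar_narrow: Loose bar of the same shape, lying on its NARROW face (38 by 104 mm below, 50 by 112 mm on top: overhanging sides), on the near half of the press board, beside bar_broad end towards end, left or right. Origin: centre of its underside (the narrow face); y along its length, z up. It can be gripped across its 50 mm wide top.
- glue_jar: Bystander: amber jar with a green cap, 68 mm across, 85 mm high, standing on the bench left of the board. Origin: centre of its foot.
- edge_paint: Bystander: white jar with a black cap, 60 mm across, 100 mm high, standing on the bench right of the board. Origin: centre of its foot.
Things that resemble listed ones, but are neither listed nor needed, are in the scene too. What is shaped like the bar_narrow but orange is not meant. Leave any purple look-alike of the bar_broad alone.

How it is judged (in metres and radians):
On the way:
1. the bar on its broad face is nested snugly beside the bar at the batten, parallel, ends about even (x of bar_broad in the frame of bar_back between -0.0475 and -0.04 m and y of bar_broad in the frame of bar_back between -0.018 and 0.018 m and angle between the y axis of bar_broad and the y axis of bar_back, either way round below 0.06 rad and angle between each of bar_broad, bar_back's own z axis and vertical below 0.06 rad and distance of bar_back from where it was at the start of the episode below 0.015 m), for 0.2 s.
At the end, for the whole second after the job is handed in: bar_broad flat beside bar_back, axes 40-47.5 mm apart (44 = touching), parallel to 0.06 rad, ends even to 18 mm; bar_back within 15 mm of its start; bar_narrow on both, level to 0.06 rad, crosswise to 0.18 rad, within 15 mm (across) and 20 mm (along bar_back) of the middle; all at rest (all of step 1 and x of bar_narrow in the frame of bar_back between -0.037 and -0.007 m and y of bar_narrow in the frame of bar_back between -0.02 and 0.02 m and z of bar_narrow in the frame of bar_back between 0.021 and 0.027 m and angle between the y axis of bar_narrow and the x axis of bar_back, either way round below 0.18 rad and angle between bar_narrow's own z axis and vertical below 0.06 rad and linear speed of each of bar_back, bar_broad, bar_narrow below 0.01 m/s).
It fails at once if bar_broad lifted more than 10 mm off the board (z of bar_broad in the frame of press_board above 0.031 m).
It fails at once if bar_narrow dropped: falling faster than 0.45 m/s (about 10 mm of fall) untouched by the fingers (linear speed of bar_narrow above 0.45 m/s and contact force between bar_narrow and the fingers below 0.1 N).
It fails at once if a bystander moved more than 30 mm (distance of any of glue_jar, edge_paint from where it was at the start of the episode above 0.03 m).
It also fails if it takes over 72 s, if anything falls off the work surface, if the arm or the gripper's body presses on something with over 40 N, if the wrist force passes 120 N, or if a joint passes its speed limit or range.

## Working session

There is one attempt and no reset: what is moved stays moved. The work goes in short steps, Python scripts to look and compute and a tool call to move; the robot and the scene stay as the last step left them, time stands still between calls to the robot, and variables do not carry over. Pictures are saved under pics/ and viewed, at most 10 in all, crops included, and the job is handed in when it is done.

Besides the shell and the picture viewer there is one more tool, called after "Emit:" as name([rows], argument=value, ...), one row to a line, values as JSON. drive_tool: Moves the arm, as the interface text tells. Its arguments: {"type":"object","properties":{"rows":{"type":"array"}},"required":["rows"]}

```bash
mkdir -p pics
python3 - <<'E'
from station import *
import cv2,numpy as np
for n in("top","side"):
    p,d=capture(n);cv2.imwrite(f"pics/{n}0.png",p[:,:,::-1]);np.savez(f"{n}0.npz",p=p,d=d)
s=sense();print(s["tcp_pos"],np.round(s["ee_rot"],3),s["time_s"],s["gripper_width"])
print(camera_params("top"))
E
```

```text
[ 0.21578694 -0.58600923  0.22158702] [[-0.938 -0.345 -0.001]
 [-0.345  0.938  0.002]
 [ 0.     0.002 -1.   ]] 0.1 0.9991596156881176
{'intrinsics': array([[467.12511227,   0.        , 282.01676814],
       [  0.        , 467.12511227, 213.63601179],
       [  0.        ,   0.        ,   1.        ]]), 'R': array([[-2.36511025e-03, -9.99996790e-01, -9.08483418e-04],
       [-9.87165483e-01,  2.47983109e-03, -1.59681432e-01],
       [ 1.59683172e-01,  5.19159281e-04, -9.87168180e-01]]), 't': array([0.01427461, 0.53457558, 1.04055141])}
```

View pics/top0.png

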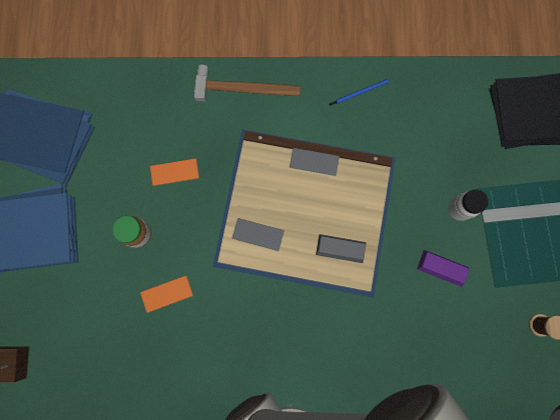

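View pics/side0.png

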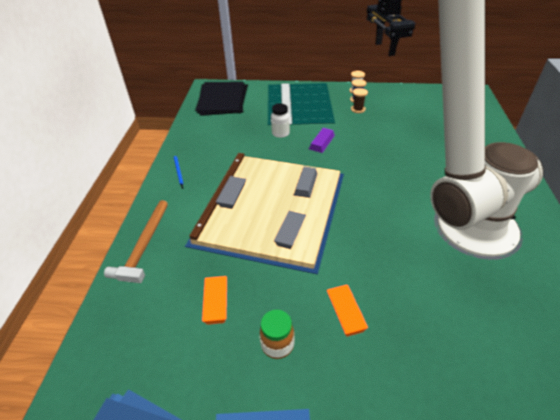

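Candidates: the left grey bar (258,235), right grey bar (341,249) with visible sloping sides, grey bar at the batten (315,161). There are also orange look-alikes at (175,172) and (167,294), and a purple one at (443,268). Right grey should be bar_broad and left grey bar_narrow; I'll confirm with a crop and measure.

```bash
cat > h.py <<'E'
from station import *
import cv2,numpy as np
def cloud(n,p=None,d=None):
    if p is None: p,d=capture(n)
    c=camera_params(n);K=c["intrinsics"];v,u=np.mgrid[:420,:560]
    X=np.stack([(u-K[0,2])*d/K[0,0],(v-K[1,2])*d/K[1,1],d],-1)
    if n=="wrist":
        s=sense();T=c["tool_from_camera"];X=X@T[:3,:3].T+T[:3,3];W=X@np.array(s["ee_rot"]).T+s["tcp_pos"]
    else: W=(X-c["t"])@c["R"]
    W[d==0]=np.nan
    return p,d,W
def rect(P):
    (cx,cy),(a,b),_=r=cv2.minAreaRect((P[:,:2]*1000).astype(np.float32))
    q=cv2.boxPoints(r);e=[q[1]-q[0],q[2]-q[1]];l=max(e,key=np.linalg.norm)
    return np.round([cx,cy,min(a,b),max(a,b),np.degrees(np.arctan2(l[1],l[0]))%180],1)
E
python3 - <<'E'
from h import *
z=np.load("top0.npz");p,d,W=cloud("top",z["p"],z["d"])
hsv=cv2.cvtColor(p,cv2.COLOR_RGB2HSV)
for n,(u,v) in dict(back=(315,161),left=(258,235),right=(341,249)).items():
    m=np.zeros((420,560),bool);m[v-22:v+22,u-36:u+36]=1
    m&=(hsv[...,1]<80)&(hsv[...,2]<130)
    for lo,hi in((.039,.055),(.027,.055)):
        P=W[m&(W[...,2]>lo)&(W[...,2]<hi)];print(n,len(P),np.median(P[:,2]),rect(P))
for n,u,v in(("boardmid",300,210),("bl",225,260),("br",368,285),("batL",247,136),("batR",389,159)):print(n,np.round(W[v,u]*1000,1))
c=cv2.resize(p[120:300,205:400],None,fx=4,fy=3.3333,interpolation=cv2.INTER_CUBIC);c=cv2.resize(p[140:290,210:400],None,fx=4,fy=4,interpolation=cv2.INTER_CUBIC)
cv2.imwrite("pics/crop0.png",c[:,:,::-1])
E
```

```text
back 965 0.04625568929437559 [659.4 -63.1  50.9 111.1  79.1]
back 1002 0.04619539486714847 [670.4 -66.9  73.9 141.   79.1]
left 1031 0.046283764532061226 [487.3  68.9  50.1 110.8  74.4]
left 1031 0.046283764532061226 [487.3  68.9  50.1 110.8  74.4]
right 831 0.04651357214055862 [ 455.4 -123.5   43.4  104.8   79.8]
right 976 0.04609594614122435 [ 455.7 -123.2   49.3  109.3   79.6]
boardmid [546.8 -29.7  21.1]
bl [429.1 146.1  20.9]
br [ 370.7 -185.3   20.4]
batL [724.5  96.5  36.3]
batR [ 668.5 -243.3   30. ]
```

View pics/crop0.png

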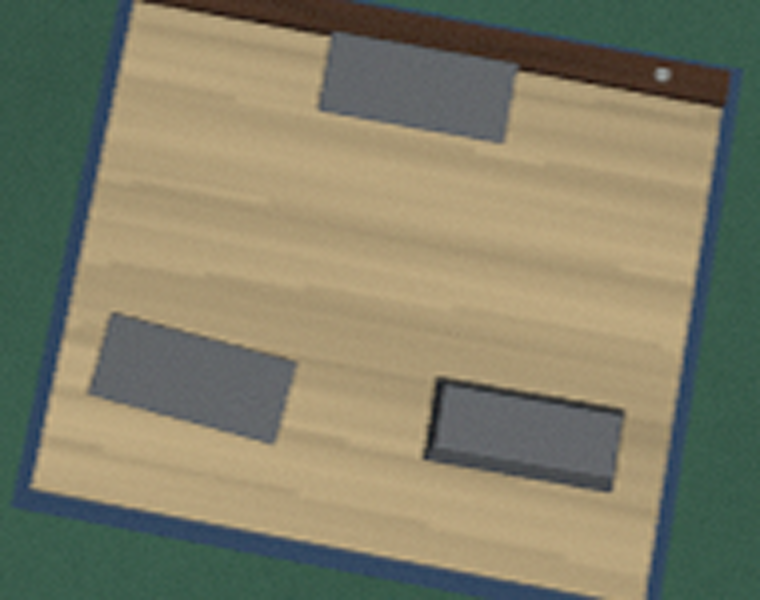

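The crop shows the right bar at crop (525,435) with its dark sloping sides visible, so it lies on its broad face and is bar_broad. The left bar at (192,378) shows no sides, so it is bar_narrow. The bar at (418,88) along the batten is bar_back. First I turn the tool to straddle bar_broad.

Emit:
drive_tool([
  {"az": -0.104},
  {"az": -0.104},
  {"az": -0.104},
  {"az": -0.104},
  {"az": -0.104},
  {"az": -0.104},
  {"az": -0.104},
  {"az": -0.104},
  {"az": -0.104},
  {"az": -0.104},
])

```text
invalid input at $.rows[0]: expected keys tx, ty, tz, ax, ay, az, claw
```

```bash
cat > go.py <<'E'
# usage: go.py x y z(mm) closing_yaw(deg): tool-axis moves needed
from station import *
import numpy as np,sys
from scipy.spatial.transform import Rotation as Ro
a=[float(v) for v in sys.argv[1:]]
s=sense();R=np.array(s["ee_rot"]);p=np.array(s["tcp_pos"])*1000
yaw=np.degrees(np.arctan2(R[1,1],R[0,1]))
print("t",round(s["time_s"],2),"tcp",np.round(p,1),"yaw",round(yaw,2),"w",round(s["gripper_width"]*87,1),"F",np.round(s["wrist_force"],1))
if a:
    ty=np.radians(a[3]);y=np.array([np.cos(ty),np.sin(ty),0]);z=np.array([0,0,-1.]);T=np.stack([np.cross(y,z),y,z],1)
    print("turn rad (now)",np.round(Ro.from_matrix(R.T@T).as_rotvec(),4))
    D=np.array(a[:3])-p
    print("shift cm now-axes",np.round(R.T@D/10,3),"after-turn axes",np.round(T.T@D/10,3))
E
python3 go.py 455.5 -123.4 150 169.7
```

```text
t 0.1 tcp [ 215.8 -586.   221.6] yaw 110.2 w 86.9 F [-0.1  0.1 -0.2]
turn rad (now) [ 1.8000e-03  9.0000e-04 -1.0384e+00]
shift cm now-axes [-38.474  35.122   7.222] after-turn axes [-49.802 -15.313   7.159]
```

Emit:
drive_tool([
  {"tx": 0, "ty": 0, "tz": 0.5, "ax": 0, "ay": 0, "az": -0.104, "claw": 8.7},
  {"tx": 0, "ty": 0, "tz": 0.5, "ax": 0, "ay": 0, "az": -0.104, "claw": 8.7},
  {"tx": 0, "ty": 0, "tz": 0.5, "ax": 0, "ay": 0, "az": -0.104, "claw": 8.7},
  {"tx": 0, "ty": 0, "tz": 0.5, "ax": 0, "ay": 0, "az": -0.104, "claw": 8.7},
  {"tx": 0, "ty": 0, "tz": 0.5, "ax": 0, "ay": 0, "az": -0.104, "claw": 8.7},
  {"tx": 0, "ty": 0, "tz": 0.5, "ax": 0, "ay": 0, "az": -0.104, "claw": 8.7},
  {"tx": 0, "ty": 0, "tz": 0.5, "ax": 0, "ay": 0, "az": -0.104, "claw": 8.7},
  {"tx": 0, "ty": 0, "tz": 0.5, "ax": 0, "ay": 0, "az": -0.104, "claw": 8.7},
  {"tx": 0, "ty": 0, "tz": 0.5, "ax": 0, "ay": 0, "az": -0.104, "claw": 8.7},
  {"tx": 0, "ty": 0, "tz": 0.5, "ax": 0, "ay": 0, "az": -0.102, "claw": 8.7},
])

```text
time_s: 0.93
tcp_pos: [0.2158, -0.5861, 0.1717]
ee_rot: [[-0.174, -0.985, -0.001], [-0.985, 0.174, 0.001], [-0.001, 0.001, -1.0]]
wrist_force: [-0.2, -0.1, -0.2]
gripper_width: 1.001
gripper_force: 0.0
```

Emit:
drive_tool([
  {"tx": -3.5, "ty": -1.1, "tz": 0, "ax": 0, "ay": 0, "az": 0, "claw": 8.7},
  {"tx": -3.5, "ty": -1.1, "tz": 0, "ax": 0, "ay": 0, "az": 0, "claw": 8.7},
  {"tx": -3.5, "ty": -1.1, "tz": 0, "ax": 0, "ay": 0, "az": 0, "claw": 8.7},
  {"tx": -3.5, "ty": -1.1, "tz": 0, "ax": 0, "ay": 0, "az": 0, "claw": 8.7},
  {"tx": -3.5, "ty": -1.1, "tz": 0, "ax": 0, "ay": 0, "az": 0, "claw": 8.7},
  {"tx": -3.5, "ty": -1.1, "tz": 0, "ax": 0, "ay": 0, "az": 0, "claw": 8.7},
  {"tx": -3.5, "ty": -1.1, "tz": 0, "ax": 0, "ay": 0, "az": 0, "claw": 8.7},
  {"tx": -3.5, "ty": -1.1, "tz": 0, "ax": 0, "ay": 0, "az": 0, "claw": 8.7},
  {"tx": -3.5, "ty": -1.1, "tz": 0, "ax": 0, "ay": 0, "az": 0, "claw": 8.7},
  {"tx": -3.5, "ty": -1.1, "tz": 0, "ax": 0, "ay": 0, "az": 0, "claw": 8.7},
])

```text
time_s: 1.77
tcp_pos: [0.387, -0.26, 0.1724]
ee_rot: [[-0.179, -0.984, -0.0], [-0.984, 0.179, 0.0], [-0.0, 0.0, -1.0]]
wrist_force: [0.7, 0.2, -0.2]
gripper_width: 1.002
gripper_force: 0.0
```

```bash
python3 go.py 455.5 -123.4 150 169.7
```

```text
t 1.77 tcp [ 387.  -260.   172.4] yaw 169.68 w 87.2 F [ 0.7  0.2 -0.2]
turn rad (now) [ 0.0004  0.0002 -0.0004]
shift cm now-axes [-14.668  -4.288   2.241] after-turn axes [-14.667  -4.292   2.241]
```

Emit:
drive_tool([
  {"tx": -3.0, "ty": -0.87, "tz": 0.4, "ax": 0, "ay": 0, "az": 0, "claw": 8.7},
  {"tx": -3.0, "ty": -0.87, "tz": 0.4, "ax": 0, "ay": 0, "az": 0, "claw": 8.7},
  {"tx": -3.0, "ty": -0.87, "tz": 0.5, "ax": 0, "ay": 0, "az": 0, "claw": 8.7},
  {"tx": -3.0, "ty": -0.87, "tz": 0.5, "ax": 0, "ay": 0, "az": 0, "claw": 8.7},
  {"tx": -2.6, "ty": -0.8, "tz": 0.5, "ax": 0, "ay": 0, "az": 0, "claw": 8.7},
  {"tx": 0, "ty": 0, "tz": 0, "ax": 0, "ay": 0, "az": 0, "claw": 8.7},
  {"tx": 0, "ty": 0, "tz": 0, "ax": 0, "ay": 0, "az": 0, "claw": 8.7},
])

```text
time_s: 2.35
tcp_pos: [0.4552, -0.1247, 0.149]
ee_rot: [[-0.176, -0.984, -0.002], [-0.984, 0.176, 0.0], [0.0, 0.001, -1.0]]
wrist_force: [-0.4, 0.0, 0.2]
gripper_width: 1.002
gripper_force: 0.0
```

```bash
python3 go.py 455.5 -123.4 25 169.7
python3 - <<'E'
from h import *
p,d,W=cloud("wrist");cv2.imwrite("pics/w1.png",p[:,:,::-1])
hsv=cv2.cvtColor(p,cv2.COLOR_RGB2HSV)
c=np.array([.4555,-.1234])
m=(np.abs(W[...,:2]-c).max(-1)<.08)
for lo,hi in((.0425,.055),(.025,.055)):
    P=W[m&(W[...,2]>lo)&(W[...,2]<hi)];print(len(P),np.median(P[:,2]) if len(P) else 0,rect(P) if len(P) else 0)
E
```

```text
t 2.35 tcp [ 455.2 -124.7  149. ] yaw 169.84 w 87.1 F [-0.4  0.   0.2]
turn rad (now) [ 0.0015 -0.0002  0.0024]
shift cm now-axes [-0.136 -0.03  12.397] after-turn axes [-1.3300e-01 -1.1000e-02  1.2397e+01]
5316 0.04424205945793071 [ 455.6 -121.1   38.7  104.6   79.7]
6621 0.044017055675139 [ 455.3 -122.2   48.3  108.1   80. ]
```

View pics/w1.png

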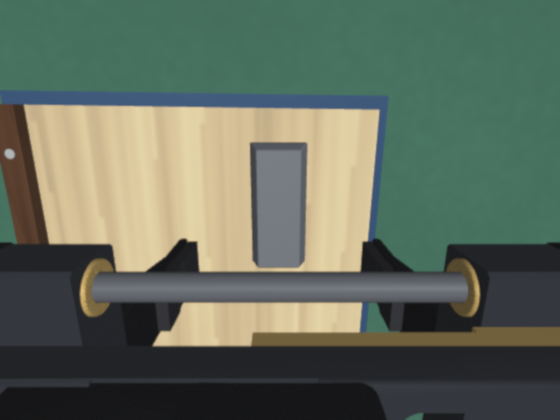

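The wrist view shows bar_broad at (278,205), centred between the open fingers, with its sloped sides visible. I'll descend and grip it.

Emit:
drive_tool([
  {"tx": -0.25, "ty": 0, "tz": 2.5, "ax": 0, "ay": 0, "az": 0, "claw": 8.7},
  {"tx": 0, "ty": 0, "tz": 2.5, "ax": 0, "ay": 0, "az": 0, "claw": 8.7},
  {"tx": 0, "ty": 0, "tz": 2.5, "ax": 0, "ay": 0, "az": 0, "claw": 8.7},
  {"tx": 0, "ty": 0, "tz": 2.0, "ax": 0, "ay": 0, "az": 0, "claw": 8.7},
  {"tx": 0, "ty": 0, "tz": 1.5, "ax": 0, "ay": 0, "az": 0, "claw": 8.7},
  {"tx": 0, "ty": 0, "tz": 1.0, "ax": 0, "ay": 0, "az": 0, "claw": 8.7},
  {"tx": 0, "ty": 0, "tz": 0.4, "ax": 0, "ay": 0, "az": 0, "claw": 8.7},
  {"tx": 0, "ty": 0, "tz": 0, "ax": 0, "ay": 0, "az": 0, "claw": 7},
  {"tx": 0, "ty": 0, "tz": 0, "ax": 0, "ay": 0, "az": 0, "claw": 6},
  {"tx": 0, "ty": 0, "tz": 0, "ax": 0, "ay": 0, "az": 0, "claw": 5},
])

```text
time_s: 3.23
tcp_pos: [0.4561, -0.1237, 0.0264]
ee_rot: [[-0.18, -0.984, 0.002], [-0.984, 0.18, 0.0], [-0.0, -0.002, -1.0]]
wrist_force: [-0.5, -0.6, 0.4]
gripper_width: 0.852
gripper_force: 0.0
```

Emit:
drive_tool([
  {"tx": 0, "ty": 0, "tz": 0, "ax": 0, "ay": 0, "az": 0, "claw": 4.7},
  {"tx": 0, "ty": 0, "tz": 0, "ax": 0, "ay": 0, "az": 0, "claw": 4.5},
  {"tx": 0, "ty": 0, "tz": 0, "ax": 0, "ay": 0, "az": 0, "claw": 4.5},
  {"tx": 0, "ty": 0, "tz": 0, "ax": 0, "ay": 0, "az": 0, "claw": 4.5},
])

```text
time_s: 3.57
tcp_pos: [0.4557, -0.1233, 0.0259]
ee_rot: [[-0.179, -0.984, 0.001], [-0.984, 0.179, 0.0], [-0.0, -0.001, -1.0]]
wrist_force: [-0.5, 0.2, -1.4]
gripper_width: 0.569
gripper_force: 0.0
```

```bash
python3 - <<'E'
import numpy as np
a=np.radians(79.1);ey=np.array([np.cos(a),np.sin(a)]);ex=np.array([np.sin(a),-np.cos(a)])
print(np.array([659.4,-63.1])-80*ex)
E
python3 go.py 580.8 -46.6 25.5 169.1
```

```text
[580.84330298 -47.97236456]
t 3.57 tcp [ 455.7 -123.3   25.9] yaw 169.69 w 49.5 F [-0.5  0.2 -1.4]
turn rad (now) [-0.0007  0.0002  0.0103]
shift cm now-axes [ -9.788 -10.932   0.047] after-turn axes [ -9.9   -10.831   0.038]
```

Emit:
drive_tool([
  {"tx": 0, "ty": 0, "tz": 0, "ax": 0, "ay": 0, "az": 0, "claw": 4.2},
  {"tx": 0, "ty": 0, "tz": 0, "ax": 0, "ay": 0, "az": 0, "claw": 4.2},
  {"tx": 0, "ty": 0, "tz": 0, "ax": 0, "ay": 0, "az": 0, "claw": 4.2},
])

```text
time_s: 3.82
tcp_pos: [0.4563, -0.1234, 0.0258]
ee_rot: [[-0.179, -0.984, 0.002], [-0.984, 0.179, -0.0], [-0.0, -0.001, -1.0]]
wrist_force: [0.4, -1.6, 1.1]
gripper_width: 0.526
gripper_force: 29.1
```

Emit:
drive_tool([
  {"tx": -0.3, "ty": -0.3, "tz": 0, "ax": 0, "ay": 0, "az": 0.01, "claw": 4.2},
  {"tx": -0.6, "ty": -0.7, "tz": 0, "ax": 0, "ay": 0, "az": 0, "claw": 4.2},
  {"tx": -0.9, "ty": -1.0, "tz": 0, "ax": 0, "ay": 0, "az": 0, "claw": 4.2},
  {"tx": -0.9, "ty": -1.0, "tz": 0, "ax": 0, "ay": 0, "az": 0, "claw": 4.2},
  {"tx": -0.9, "ty": -1.0, "tz": 0, "ax": 0, "ay": 0, "az": 0, "claw": 4.2},
])

```text
time_s: 4.23
tcp_pos: [0.4947, -0.0977, 0.0258]
ee_rot: [[-0.191, -0.981, -0.015], [-0.982, 0.191, -0.003], [0.006, 0.015, -1.0]]
wrist_force: [-11.7, -7.3, 15.4]
gripper_width: 0.531
gripper_force: 31.1
```

```bash
python3 go.py 580.8 -49 25.5 169.1;  python3 - <<'E'
from h import *
s=sense();p,d,W=cloud("wrist")
m=(np.abs(W[...,:2]-np.array(s["tcp_pos"])[:2]).max(-1)<.08)
print(sum(s["gripper_force"] if np.ndim(s["gripper_force"]) else [s["gripper_force"]]))
hsv=cv2.cvtColor(p,cv2.COLOR_RGB2HSV)
P=W[m&(W[...,2]>.0425)&(W[...,2]<.052)&(np.arange(420)[:,None]<235)];print(rect(P),np.median(P[:,2]))
cv2.imwrite("pics/w2.png",p[:,:,::-1])
E
```

```text
t 4.23 tcp [494.7 -97.7  25.8] yaw 168.97 w 46.2 F [-11.7  -7.3  15.4]
turn rad (now) [ 0.0146 -0.0057 -0.0021]
shift cm now-axes [-6.426 -7.519 -0.113] after-turn axes [-6.41  -7.534  0.033]
31.07502244412899
[ 492.1 -129.7   30.6   38.4  169. ] 0.04424265106153421
```

View pics/w2.png

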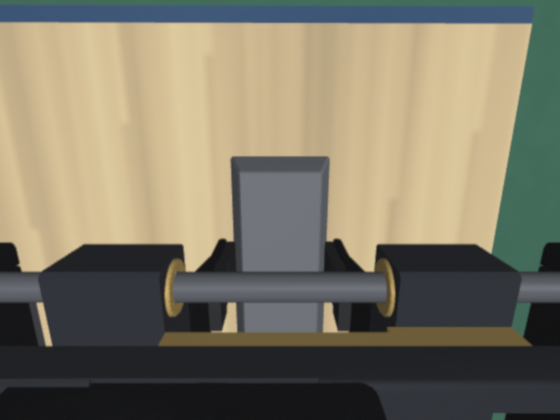

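The bar, at (280,250), travels with the fingers and stays flat on the board. I'll continue the slide.

Emit:
drive_tool([
  {"tx": -0.85, "ty": -1.0, "tz": 0, "ax": 0, "ay": 0, "az": 0, "claw": 4.2},
  {"tx": -0.85, "ty": -1.0, "tz": 0, "ax": 0, "ay": 0, "az": 0, "claw": 4.2},
  {"tx": -0.85, "ty": -1.0, "tz": 0, "ax": 0, "ay": 0, "az": 0, "claw": 4.2},
  {"tx": -0.85, "ty": -1.0, "tz": 0, "ax": 0, "ay": 0, "az": 0, "claw": 4.2},
  {"tx": -0.85, "ty": -1.0, "tz": 0, "ax": 0, "ay": 0, "az": 0, "claw": 4.2},
  {"tx": -0.85, "ty": -1.0, "tz": 0, "ax": 0, "ay": 0, "az": 0, "claw": 4.2},
  {"tx": -0.6, "ty": -0.7, "tz": 0, "ax": 0, "ay": 0, "az": 0, "claw": 4.2},
  {"tx": -0.25, "ty": -0.3, "tz": 0, "ax": 0, "ay": 0, "az": 0, "claw": 4.2},
  {"tx": 0, "ty": 0, "tz": 0, "ax": 0, "ay": 0, "az": 0, "claw": 4.2},
  {"tx": 0, "ty": 0, "tz": 0, "ax": 0, "ay": 0, "az": 0, "claw": 4.2},
])

```text
time_s: 5.12
tcp_pos: [0.578, -0.0517, 0.0258]
ee_rot: [[-0.19, -0.982, -0.008], [-0.982, 0.19, -0.002], [0.004, 0.008, -1.0]]
wrist_force: [-6.8, -2.9, 9.0]
gripper_width: 0.53
gripper_force: 30.2
```

```bash
cat > look.py <<'E'
from h import *
# measure bars from top camera: boxes by approximate world centre
def bars(cs,hi=.056,lo=.0425):
    p,d,W=cloud("top");hsv=cv2.cvtColor(p,cv2.COLOR_RGB2HSV)
    g=(hsv[...,1]<80)&(hsv[...,2]>60)&(hsv[...,2]<130)&(W[...,2]>lo)&(W[...,2]<hi)
    for n,c in cs.items():
        m=(g&(np.linalg.norm(W[...,:2]-np.array(c)/1000,axis=-1)<.08)).astype(np.uint8)
        k,l,st,_=cv2.connectedComponentsWithStats(m)
        for i in range(1,k):
            if st[i,4]>150:P=W[l==i];print(n,len(P),np.round(np.median(P[:,2]),4),rect(P))
    return p
E
python3 go.py 580.8 -49 25.5 169.1;python3 - <<'E'
from look import *
bars(dict(back=(659,-63),broad=(581,-48)))
E
```

```text
t 5.12 tcp [578.  -51.7  25.8] yaw 169.05 w 46.1 F [-6.8 -2.9  9. ]
turn rad (now) [ 0.0077 -0.0035 -0.0009]
shift cm now-axes [-0.32  -0.221  0.031] after-turn axes [-0.319 -0.221  0.033]
```

Emit:
drive_tool([
  {"tx": -0.2, "ty": 0, "tz": 0, "ax": 0, "ay": 0, "az": 0, "claw": 4.2},
  {"tx": 0, "ty": 0, "tz": 0, "ax": 0, "ay": 0, "az": 0, "claw": 5.5},
  {"tx": 0, "ty": 0, "tz": 0, "ax": 0, "ay": 0, "az": 0, "claw": 6.0},
  {"tx": 0, "ty": 0, "tz": 0, "ax": 0, "ay": 0, "az": 0, "claw": 6.0},
  {"tx": 0, "ty": 0, "tz": -0.5, "ax": 0, "ay": 0, "az": 0, "claw": 6.0},
  {"tx": 0, "ty": 0, "tz": -1.0, "ax": 0, "ay": 0, "az": 0, "claw": 6.0},
  {"tx": 0, "ty": 0, "tz": -1.5, "ax": 0, "ay": 0, "az": 0, "claw": 6.0},
  {"tx": 0, "ty": 0, "tz": -2, "ax": 0, "ay": 0, "az": 0, "claw": 8.7},
  {"tx": 0, "ty": 1.5, "tz": -2, "ax": 0, "ay": 0, "az": 0, "claw": 8.7},
  {"tx": 0, "ty": 2, "tz": -1, "ax": 0, "ay": 0, "az": 0, "claw": 8.7},
])

```text
time_s: 6.0
tcp_pos: [0.5502, -0.0414, 0.1087]
ee_rot: [[-0.188, -0.982, 0.006], [-0.982, 0.188, 0.0], [-0.001, -0.006, -1.0]]
wrist_force: [0.1, -0.1, -0.1]
gripper_width: 0.832
gripper_force: 0.0
```

Emit:
drive_tool([
  {"tx": 0, "ty": 2, "tz": 0, "ax": 0, "ay": 0, "az": 0.1, "claw": 8.7},
  {"tx": 0, "ty": 0, "tz": 0, "ax": 0, "ay": 0, "az": 0.115, "claw": 8.7},
  {"tx": 0, "ty": 0, "tz": 0, "ax": 0, "ay": 0, "az": 0.12, "claw": 8.7},
  {"tx": 0, "ty": 0, "tz": 0, "ax": 0, "ay": 0, "az": 0.12, "claw": 8.7},
  {"tx": 0, "ty": 0, "tz": 0, "ax": 0, "ay": 0, "az": 0.12, "claw": 8.7},
  {"tx": 0, "ty": 0, "tz": 0, "ax": 0, "ay": 0, "az": 0.12, "claw": 8.7},
  {"tx": 0, "ty": 0, "tz": 0, "ax": 0, "ay": 0, "az": 0.12, "claw": 8.7},
  {"tx": 0, "ty": 0, "tz": 0, "ax": 0, "ay": 0, "az": 0.12, "claw": 8.7},
  {"tx": 0, "ty": 0, "tz": 0, "ax": 0, "ay": 0, "az": 0.12, "claw": 8.7},
  {"tx": 0, "ty": 0, "tz": 0, "ax": 0, "ay": 0, "az": 0.12, "claw": 8.7},
])

```text
time_s: 6.83
tcp_pos: [0.5284, -0.0377, 0.1065]
ee_rot: [[-0.98, -0.199, 0.001], [-0.199, 0.98, 0.0], [-0.001, 0.0, -1.0]]
wrist_force: [-0.4, -1.0, 0.2]
gripper_width: 0.998
gripper_force: 0.0
```

Emit:
drive_tool([
  {"tx": 0, "ty": 0, "tz": 0, "ax": 0, "ay": 0, "az": 0.12, "claw": 8.7},
  {"tx": 0, "ty": 0, "tz": 0, "ax": 0, "ay": 0, "az": 0.12, "claw": 8.7},
  {"tx": 0, "ty": 0, "tz": 0, "ax": 0, "ay": 0, "az": 0.12, "claw": 8.7},
  {"tx": 0, "ty": 0, "tz": 0, "ax": 0, "ay": 0, "az": 0.03, "claw": 8.7},
  {"tx": 0, "ty": 0, "tz": 0, "ax": 0, "ay": 0, "az": 0, "claw": 8.7},
])

```text
time_s: 7.25
tcp_pos: [0.5284, -0.0377, 0.1065]
ee_rot: [[-0.983, 0.183, 0.001], [0.183, 0.983, 0.0], [-0.001, 0.001, -1.0]]
wrist_force: [-0.5, -0.2, -0.1]
gripper_width: 0.996
gripper_force: 0.0
```

```bash
python3 - <<'E'
from look import *
p=bars(dict(back=(659,-63),broad=(581,-48)))
s=sense();p,d,W=cloud("wrist");cv2.imwrite("pics/w3.png",p[:,:,::-1])
m=(W[...,2]>.0425)&(W[...,2]<.052)
k,l,st,_=cv2.connectedComponentsWithStats(m.astype(np.uint8))
for i in range(1,k):
    if st[i,4]>400:print(st[i],rect(W[l==i]))
E
python3 go.py 540 -43 24 79.1
```

```text
[  341    91   179    90 12438] [487.   72.1  50.  112.2  74.7]
[210 263 139   8 859] [561.9 -43.5   5.9 103.   79.3]
[211 302 135   8 938] [593.4 -49.9   7.5 103.3  79.3]
t 7.35 tcp [528.3 -37.8 106.2] yaw 79.52 w 86.9 F [ 0.2  0.2 -0.5]
turn rad (now) [0.0004 0.001  0.0073]
shift cm now-axes [-1.24  -0.3    8.224] after-turn axes [-1.25  -0.288  8.223]
```

Emit:
drive_tool([
  {"tx": 0, "ty": 0, "tz": 2.0, "ax": 0, "ay": 0, "az": 0.007, "claw": 8.7},
  {"tx": 0, "ty": 0, "tz": 2.5, "ax": 0, "ay": 0, "az": 0, "claw": 8.7},
  {"tx": 0, "ty": 0, "tz": 2.0, "ax": 0, "ay": 0, "az": 0, "claw": 8.7},
  {"tx": 0, "ty": 0, "tz": 1.0, "ax": 0, "ay": 0, "az": 0, "claw": 8.7},
  {"tx": 0, "ty": 0, "tz": 0.6, "ax": 0, "ay": 0, "az": 0, "claw": 8.7},
  {"tx": 0, "ty": 0, "tz": 0, "ax": 0, "ay": 0, "az": 0, "claw": 8.7},
  {"tx": -0.5, "ty": 0, "tz": 0, "ax": 0, "ay": 0, "az": 0, "claw": 8.7},
  {"tx": -0.5, "ty": 0, "tz": 0, "ax": 0, "ay": 0, "az": 0, "claw": 8.7},
  {"tx": -0.5, "ty": 0, "tz": 0, "ax": 0, "ay": 0, "az": 0, "claw": 8.7},
  {"tx": -0.5, "ty": 0, "tz": 0, "ax": 0, "ay": 0, "az": 0, "claw": 8.7},
])

```text
time_s: 8.18
tcp_pos: [0.5467, -0.0418, 0.0253]
ee_rot: [[-0.982, 0.191, -0.003], [0.191, 0.982, 0.0], [0.003, -0.0, -1.0]]
wrist_force: [-10.5, 7.0, 11.5]
gripper_width: 1.001
gripper_force: 7.1
```

Emit:
drive_tool([
  {"tx": -0.5, "ty": 0, "tz": 0, "ax": 0, "ay": 0, "az": 0, "claw": 8.7},
  {"tx": -0.5, "ty": 0, "tz": 0, "ax": 0, "ay": 0, "az": 0, "claw": 8.7},
  {"tx": -0.5, "ty": 0, "tz": 0, "ax": 0, "ay": 0, "az": 0, "claw": 8.7},
  {"tx": -0.5, "ty": 0, "tz": 0, "ax": 0, "ay": 0, "az": 0, "claw": 8.7},
  {"tx": -0.4, "ty": 0, "tz": 0, "ax": 0, "ay": 0, "az": 0, "claw": 8.7},
  {"tx": -0.3, "ty": 0, "tz": 0, "ax": 0, "ay": 0, "az": 0, "claw": 8.7},
])

```text
time_s: 8.68
tcp_pos: [0.5699, -0.0475, 0.0253]
ee_rot: [[-0.982, 0.191, -0.01], [0.191, 0.982, -0.001], [0.009, -0.003, -1.0]]
wrist_force: [-11.6, 2.0, 12.4]
gripper_width: 0.997
gripper_force: 7.3
```

```bash
cat > rel.py <<'E'
from station import sense
import numpy as np
a=np.radians(79.1);s=sense();d=np.array(s["tcp_pos"][:2])*1000-[659.4,-63.1]
print("tcp in back frame",d@[np.sin(a),-np.cos(a)],d@[np.cos(a),np.sin(a)],"F",np.round(s["wrist_force"],1))
E
python3 rel.py; python3 go.py
python3 - <<'E'
from h import *
p,d,W=cloud("wrist");cv2.imwrite("pics/w4.png",p[:,:,::-1])
m=(W[...,2]>.0425)&(W[...,2]<.052)
k,l,st,_=cv2.connectedComponentsWithStats(m.astype(np.uint8))
for i in range(1,k):
    if st[i,4]>400:print(st[i],rect(W[l==i]))
E
```

```text
tcp in back frame -90.79866536607972 -1.5797134125176302 F [-11.6   2.   12.4]
t 8.68 tcp [569.9 -47.5  25.3] yaw 78.99 w 86.7 F [-11.6   2.   12.4]
[  384     0   176   106 16504] [488.4  51.8  38.5  74.   74.7]
[ 176  302  207   44 7009] [595.1 -52.2  26.5 104.2  81.9]
```

View pics/w4.png

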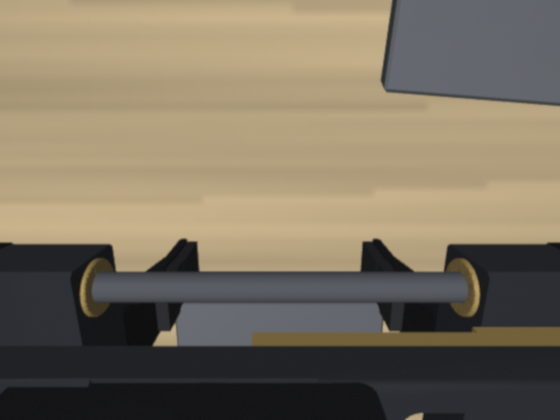

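bar_broad's top shows at (280,320), square between the two fingers pushing it. I'll push on in small steps and watch the force.

Emit:
drive_tool([
  {"tx": -0.3, "ty": 0, "tz": 0, "ax": 0, "ay": 0, "az": 0, "claw": 8.7},
  {"tx": -0.3, "ty": 0, "tz": 0, "ax": 0, "ay": 0, "az": 0, "claw": 8.7},
  {"tx": -0.3, "ty": 0, "tz": 0, "ax": 0, "ay": 0, "az": 0, "claw": 8.7},
  {"tx": 0, "ty": 0, "tz": 0, "ax": 0, "ay": 0, "az": 0, "claw": 8.7},
])

```text
time_s: 9.07
tcp_pos: [0.5793, -0.0493, 0.0253]
ee_rot: [[-0.982, 0.191, -0.009], [0.191, 0.982, -0.001], [0.008, -0.003, -1.0]]
wrist_force: [-8.2, 1.2, 8.9]
gripper_width: 1.003
gripper_force: 5.7
```

```bash
python3 rel.py
```

```text
tcp in back frame -81.28670043012369 -1.611194128360177 F [-8.2  1.2  8.9]
```

Emit:
drive_tool([
  {"tx": -0.2, "ty": 0, "tz": 0, "ax": 0, "ay": 0, "az": 0, "claw": 8.7},
  {"tx": -0.2, "ty": 0, "tz": 0, "ax": 0, "ay": 0, "az": 0, "claw": 8.7},
  {"tx": 0, "ty": 0, "tz": 0, "ax": 0, "ay": 0, "az": 0, "claw": 8.7},
])

```text
time_s: 9.32
tcp_pos: [0.5825, -0.05, 0.0253]
ee_rot: [[-0.982, 0.191, -0.01], [0.191, 0.982, -0.001], [0.01, -0.003, -1.0]]
wrist_force: [-11.4, 1.7, 11.2]
gripper_width: 1.0
gripper_force: 6.7
```

Emit:
drive_tool([
  {"tx": -0.2, "ty": 0, "tz": 0, "ax": 0, "ay": 0, "az": 0, "claw": 8.7},
  {"tx": 0, "ty": 0, "tz": 0, "ax": 0, "ay": 0, "az": 0, "claw": 8.7},
])

```text
time_s: 9.48
tcp_pos: [0.5828, -0.0502, 0.0253]
ee_rot: [[-0.982, 0.191, -0.014], [0.191, 0.982, -0.001], [0.013, -0.003, -1.0]]
wrist_force: [-14.5, 3.7, 12.9]
gripper_width: 1.005
gripper_force: 8.8
```

```bash
python3 rel.py
```

```text
tcp in back frame -77.63648899741096 -1.7978318962428934 F [-14.5   3.7  12.9]
```

Emit:
drive_tool([
  {"tx": -0.25, "ty": 0, "tz": 0, "ax": 0, "ay": 0, "az": 0, "claw": 8.7},
  {"tx": 0, "ty": 0, "tz": 0, "ax": 0, "ay": 0, "az": 0, "claw": 8.7},
])

```text
time_s: 9.65
tcp_pos: [0.5837, -0.0505, 0.0252]
ee_rot: [[-0.981, 0.191, -0.017], [0.191, 0.982, -0.001], [0.016, -0.004, -1.0]]
wrist_force: [-17.4, 4.9, 17.0]
gripper_width: 1.001
gripper_force: 10.8
```

Emit:
drive_tool([
  {"tx": 0.8, "ty": 0, "tz": 0, "ax": 0, "ay": 0, "az": 0, "claw": 8.7},
  {"tx": 1.5, "ty": 0, "tz": 0, "ax": 0, "ay": 0, "az": 0, "claw": 8.7},
  {"tx": 2, "ty": 0, "tz": -2, "ax": 0, "ay": 0, "az": 0, "claw": 8.7},
  {"tx": 2, "ty": 0, "tz": -2.5, "ax": 0, "ay": 0, "az": 0, "claw": 8.7},
  {"tx": 2, "ty": 0, "tz": -2.5, "ax": 0, "ay": 0, "az": 0, "claw": 8.7},
  {"tx": 1, "ty": 1, "tz": -2.5, "ax": 0, "ay": 0, "az": -0.12, "claw": 8.7},
  {"tx": 1, "ty": 2, "tz": -1, "ax": 0, "ay": 0, "az": -0.12, "claw": 8.7},
  {"tx": 1, "ty": 2, "tz": -1, "ax": 0, "ay": 0, "az": -0.12, "claw": 8.7},
  {"tx": 0, "ty": 2, "tz": 0, "ax": 0, "ay": 0, "az": -0.12, "claw": 8.7},
  {"tx": 0, "ty": 2, "tz": 0, "ax": 0, "ay": 0, "az": -0.12, "claw": 8.7},
])

```text
time_s: 10.48
tcp_pos: [0.4743, 0.0575, 0.1414]
ee_rot: [[-0.915, -0.403, 0.004], [-0.403, 0.915, 0.002], [-0.005, -0.0, -1.0]]
wrist_force: [-0.2, -0.3, -0.2]
gripper_width: 0.998
gripper_force: 0.0
```

```bash
python3 - <<'E'
from look import *
p=bars(dict(back=(659,-63),broad=(616,-55),narrow=(487,70)))
cv2.imwrite("pics/top2.png",p[:,:,::-1])
cv2.imwrite("pics/top2c.png",cv2.resize(p[120:300,205:400],None,fx=3,fy=3,interpolation=cv2.INTER_CUBIC)[:,:,::-1])
E
python3 go.py 487 70.5 130 164.5
```

```text
back 1645 0.0463 [640.3 -60.9  90.8 112.8  79.6]
broad 1616 0.0463 [640.5 -60.8  90.9 112.6  80.3]
t 10.53 tcp [473.7  59.4 141. ] yaw 114.11 w 87.2 F [-1.2  1.6 -0.4]
turn rad (now) [-0.0015  0.0044 -0.8795]
shift cm now-axes [-1.665  0.469  1.109] after-turn axes [-1.427 -0.987  1.101]
```

View pics/top2c.png

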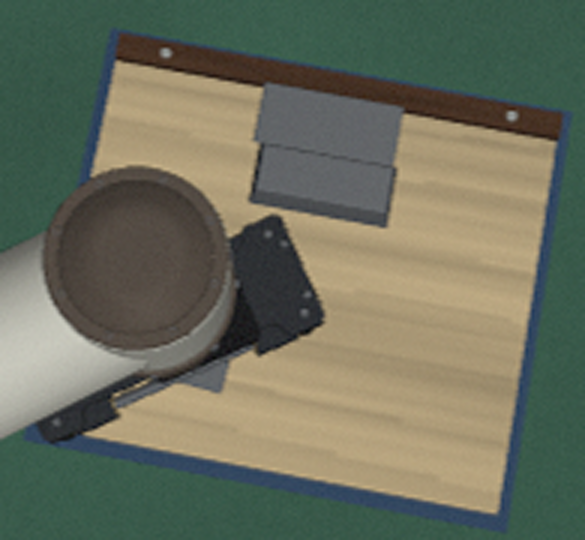

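Nested: the two bars at crop (330,125) and (325,185) show a single thin seam, parallel, with even ends. Next is bar_narrow; its corner shows at (205,375) under the hand.

Emit:
drive_tool([
  {"tx": 0, "ty": 0, "tz": 0, "ax": 0, "ay": 0, "az": -0.11, "claw": 8.7},
  {"tx": 0, "ty": 0, "tz": 0, "ax": 0, "ay": 0, "az": -0.11, "claw": 8.7},
  {"tx": 0, "ty": 0, "tz": 0, "ax": 0, "ay": 0, "az": -0.11, "claw": 8.7},
  {"tx": 0, "ty": 0, "tz": 0, "ax": 0, "ay": 0, "az": -0.11, "claw": 8.7},
  {"tx": 0, "ty": 0, "tz": 0, "ax": 0, "ay": 0, "az": -0.11, "claw": 8.7},
  {"tx": 0, "ty": 0, "tz": 0, "ax": 0, "ay": 0, "az": -0.11, "claw": 8.7},
  {"tx": 0, "ty": 0, "tz": 0, "ax": 0, "ay": 0, "az": -0.11, "claw": 8.7},
  {"tx": 0, "ty": 0, "tz": 0, "ax": 0, "ay": 0, "az": -0.11, "claw": 8.7},
  {"tx": -1.4, "ty": -1.0, "tz": 0, "ax": 0, "ay": 0, "az": 0, "claw": 8.7},
  {"tx": 0, "ty": 0, "tz": 0, "ax": 0, "ay": 0, "az": 0, "claw": 8.7},
])

```text
time_s: 11.37
tcp_pos: [0.4896, 0.0679, 0.1404]
ee_rot: [[-0.278, -0.96, 0.004], [-0.96, 0.278, 0.001], [-0.002, -0.003, -1.0]]
wrist_force: [0.9, 0.3, 0.2]
gripper_width: 1.002
gripper_force: 0.0
```

```bash
cat > wr.py <<'E'
from h import *
p,d,W=cloud("wrist")
m=(W[...,2]>.0425)&(W[...,2]<.052)
k,l,st,_=cv2.connectedComponentsWithStats(m.astype(np.uint8))
for i in range(1,k):
    if st[i,4]>400:print(st[i],rect(W[l==i]))
E
python3 wr.py; python3 go.py 487 70.5 29 164.5
```

```text
[    0    21   112   166 11571] [638.7 -57.   87.6 112.2  79. ]
[ 250  143   65  128 7482] [485.1  69.6  49.9 108.2  74.6]
t 11.42 tcp [488.3  67.4 140. ] yaw 163.8 w 87.0 F [-0.5 -0.1 -0.4]
turn rad (now) [-0.0017  0.0012 -0.0122]
shift cm now-axes [-0.25   0.225 11.103] after-turn axes [-0.265  0.204 11.103]
```

The wrist camera gives the pair as 87.6 mm wide, where touching would be 88 mm, so they are snug. I'll descend and grip bar_narrow.

Emit:
drive_tool([
  {"tx": -0.27, "ty": 0.2, "tz": 2.5, "ax": 0, "ay": 0, "az": -0.014, "claw": 8.7},
  {"tx": 0, "ty": 0, "tz": 2.5, "ax": 0, "ay": 0, "az": 0, "claw": 8.7},
  {"tx": 0, "ty": 0, "tz": 2.5, "ax": 0, "ay": 0, "az": 0, "claw": 8.7},
  {"tx": 0, "ty": 0, "tz": 2.0, "ax": 0, "ay": 0, "az": 0, "claw": 8.7},
  {"tx": 0, "ty": 0, "tz": 1.6, "ax": 0, "ay": 0, "az": 0, "claw": 8.7},
  {"tx": 0, "ty": 0, "tz": 0, "ax": 0, "ay": 0, "az": 0, "claw": 7},
  {"tx": 0, "ty": 0, "tz": 0, "ax": 0, "ay": 0, "az": 0, "claw": 6},
  {"tx": 0, "ty": 0, "tz": 0, "ax": 0, "ay": 0, "az": 0, "claw": 5.3},
  {"tx": 0, "ty": 0, "tz": 0, "ax": 0, "ay": 0, "az": 0, "claw": 5.0},
  {"tx": 0, "ty": 0, "tz": 0, "ax": 0, "ay": 0, "az": 0, "claw": 4.5},
])

```text
time_s: 12.25
tcp_pos: [0.4864, 0.0704, 0.0298]
ee_rot: [[-0.265, -0.964, 0.002], [-0.964, 0.265, 0.001], [-0.002, -0.002, -1.0]]
wrist_force: [-0.5, 0.1, -0.0]
gripper_width: 0.703
gripper_force: 0.0
```

Emit:
drive_tool([
  {"tx": 0, "ty": 0, "tz": 0, "ax": 0, "ay": 0, "az": 0, "claw": 4.3},
  {"tx": 0, "ty": 0, "tz": 0, "ax": 0, "ay": 0, "az": 0, "claw": 4.3},
  {"tx": 0, "ty": 0, "tz": 0, "ax": 0, "ay": 0, "az": 0, "claw": 4.3},
  {"tx": 0, "ty": 0, "tz": 0, "ax": 0, "ay": 0, "az": 0, "claw": 4.3},
])

```text
time_s: 12.58
tcp_pos: [0.487, 0.0705, 0.0294]
ee_rot: [[-0.264, -0.964, 0.003], [-0.964, 0.264, 0.001], [-0.002, -0.003, -1.0]]
wrist_force: [2.8, -1.0, 3.2]
gripper_width: 0.55
gripper_force: 30.0
```

```bash
python3 go.py; python3 wr.py
```

```text
t 12.58 tcp [487.   70.5  29.4] yaw 164.68 w 47.9 F [ 2.8 -1.   3.2]
[  207   158   146   113 12227] [479.1  44.9  55.2  66.4 164.7]
[ 231  302   99   30 2894] [492.8  95.9  18.9  50.  164.8]
```

Emit:
drive_tool([
  {"tx": 0, "ty": 0, "tz": -0.3, "ax": 0, "ay": 0, "az": 0, "claw": 4.3},
  {"tx": 0, "ty": 0, "tz": -0.5, "ax": 0, "ay": 0, "az": 0, "claw": 4.3},
  {"tx": 0, "ty": 0, "tz": -0.7, "ax": 0, "ay": 0, "az": 0, "claw": 4.3},
  {"tx": 0, "ty": 0, "tz": -1, "ax": 0, "ay": 0, "az": 0, "claw": 4.3},
  {"tx": 0, "ty": 0, "tz": -1, "ax": 0, "ay": 0, "az": 0, "claw": 4.3},
  {"tx": 0, "ty": 0, "tz": -1, "ax": 0, "ay": 0, "az": 0, "claw": 4.3},
  {"tx": 0, "ty": 0, "tz": -1, "ax": 0, "ay": 0, "az": 0, "claw": 4.3},
  {"tx": 0, "ty": 0, "tz": -0.5, "ax": 0, "ay": 0, "az": 0, "claw": 4.3},
  {"tx": 0, "ty": 0, "tz": 0, "ax": 0, "ay": 0, "az": 0, "claw": 4.3},
])

```text
time_s: 13.38
tcp_pos: [0.4854, 0.0702, 0.0892]
ee_rot: [[-0.265, -0.964, 0.001], [-0.964, 0.265, 0.001], [-0.001, -0.0, -1.0]]
wrist_force: [0.4, -0.1, -8.2]
gripper_width: 0.554
gripper_force: 30.0
```

```bash
python3 - <<'E'
import numpy as np
a=np.radians(79.1);ex=np.array([np.sin(a),-np.cos(a)])
print(np.array([659.4,-62.1])-22*ex)
E
python3 go.py 637.5 -58.5 90 79.1
python3 - <<'E'
from h import *
s=sense();p,d,W=cloud("wrist");cv2.imwrite("pics/w5.png",p[:,:,::-1])
R=np.array(s["ee_rot"]);T=(W-s["tcp_pos"])@R  # tool frame
m=(np.abs(T[...,0])<.075)&(np.abs(T[...,1])<.03)&(T[...,2]>-.03)&(T[...,2]<0.03)
P=T[m];print(len(P))
for lo in np.arange(-70,71,10):
    Q=P[(P[:,0]*1000>=lo)&(P[:,0]*1000<lo+10)]
    if len(Q)>30:print(lo,len(Q),np.round(np.median(Q,0)*1000,1),np.round(Q[:,0].min()*1000,1),np.round(Q[:,0].max()*1000,1))
E
```

```text
[637.79690832 -57.93990025]
t 13.38 tcp [485.4  70.2  89.2] yaw 164.64 w 48.2 F [ 0.4 -0.1 -8.2]
turn rad (now) [3.0000e-04 1.0000e-03 1.4929e+00]
shift cm now-axes [  8.382 -18.071  -0.079] after-turn axes [-17.365  -9.763  -0.08 ]
15576
-40 778 [-32.4   1.2 -13.6] -36.2 -30.0
-30 1679 [-24.9   1.4 -13.7] -30.0 -20.0
-20 448 [-18.6   1.4 -13.8] -20.0 -16.9
-10 51 [ -0.2   4.3 -13.5] -9.7 -0.0
0 2498 [  6.3   0.9 -13.9] 0.0 10.0
10 2179 [ 14.7  -0.5 -13.9] 10.0 20.0
20 2156 [ 25.    0.9 -13.9] 20.0 30.0
30 2275 [ 35.1   0.9 -13.9] 30.0 40.0
40 2355 [ 45.1   1.3 -13.9] 40.0 50.0
50 1157 [ 52.3   1.3 -13.9] 50.0 54.6
```

View pics/w5.png

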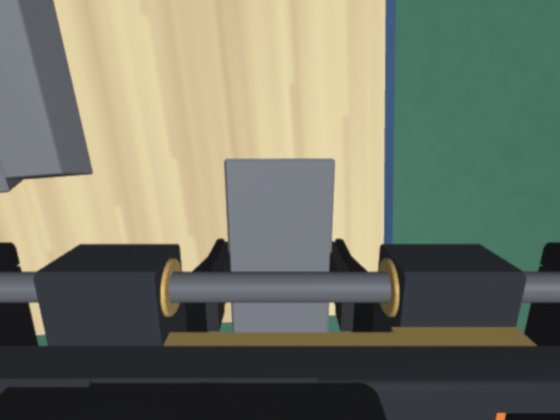

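The bar hangs level at (280,245), its far end 54.6 mm from the TCP, so it is centred to about 1.4 mm. I'll carry it over the pair and turn it crosswise.

Emit:
drive_tool([
  {"tx": 0.4, "ty": -0.8, "tz": 0, "ax": 0, "ay": 0, "az": 0, "claw": 4.3},
  {"tx": 0.8, "ty": -1.7, "tz": 0, "ax": 0, "ay": 0, "az": 0, "claw": 4.3},
  {"tx": 1.0, "ty": -2.2, "tz": 0, "ax": 0, "ay": 0, "az": 0, "claw": 4.3},
  {"tx": 1.0, "ty": -2.2, "tz": 0, "ax": 0, "ay": 0, "az": 0, "claw": 4.3},
  {"tx": 1.0, "ty": -2.2, "tz": 0, "ax": 0, "ay": 0, "az": 0, "claw": 4.3},
  {"tx": 1.0, "ty": -2.2, "tz": 0, "ax": 0, "ay": 0, "az": 0, "claw": 4.3},
  {"tx": 1.0, "ty": -2.2, "tz": 0, "ax": 0, "ay": 0, "az": 0, "claw": 4.3},
  {"tx": 1.0, "ty": -2.2, "tz": 0, "ax": 0, "ay": 0, "az": 0, "claw": 4.3},
  {"tx": 0.8, "ty": -1.5, "tz": 0, "ax": 0, "ay": 0, "az": 0, "claw": 4.3},
  {"tx": 0.4, "ty": -0.7, "tz": 0, "ax": 0, "ay": 0, "az": 0, "claw": 4.3},
])

```text
time_s: 14.27
tcp_pos: [0.6371, -0.0605, 0.0864]
ee_rot: [[-0.267, -0.964, -0.002], [-0.964, 0.267, -0.001], [0.001, 0.002, -1.0]]
wrist_force: [-0.4, 0.3, -8.9]
gripper_width: 0.558
gripper_force: 30.0
```

Emit:
drive_tool([
  {"tx": 0, "ty": 0, "tz": 0, "ax": 0, "ay": 0, "az": 0.05, "claw": 4.3},
  {"tx": 0, "ty": 0, "tz": 0, "ax": 0, "ay": 0, "az": 0.09, "claw": 4.3},
  {"tx": 0, "ty": 0, "tz": 0, "ax": 0, "ay": 0, "az": 0.1, "claw": 4.3},
  {"tx": 0, "ty": 0, "tz": 0, "ax": 0, "ay": 0, "az": 0.1, "claw": 4.3},
  {"tx": 0, "ty": 0, "tz": 0, "ax": 0, "ay": 0, "az": 0.1, "claw": 4.3},
  {"tx": 0, "ty": 0, "tz": 0, "ax": 0, "ay": 0, "az": 0.1, "claw": 4.3},
  {"tx": 0, "ty": 0, "tz": 0, "ax": 0, "ay": 0, "az": 0.1, "claw": 4.3},
  {"tx": 0, "ty": 0, "tz": 0, "ax": 0, "ay": 0, "az": 0.1, "claw": 4.3},
  {"tx": 0, "ty": 0, "tz": 0, "ax": 0, "ay": 0, "az": 0.1, "claw": 4.3},
  {"tx": 0, "ty": 0, "tz": 0, "ax": 0, "ay": 0, "az": 0.1, "claw": 4.3},
])

```text
time_s: 15.1
tcp_pos: [0.6347, -0.0584, 0.0868]
ee_rot: [[-0.937, -0.35, -0.004], [-0.35, 0.937, 0.0], [0.004, 0.001, -1.0]]
wrist_force: [0.5, -0.0, -7.9]
gripper_width: 0.554
gripper_force: 30.0
```

Emit:
drive_tool([
  {"tx": 0, "ty": 0, "tz": 0, "ax": 0, "ay": 0, "az": 0.1, "claw": 4.3},
  {"tx": 0, "ty": 0, "tz": 0, "ax": 0, "ay": 0, "az": 0.1, "claw": 4.3},
  {"tx": 0, "ty": 0, "tz": 0, "ax": 0, "ay": 0, "az": 0.1, "claw": 4.3},
  {"tx": 0, "ty": 0, "tz": 0, "ax": 0, "ay": 0, "az": 0.1, "claw": 4.3},
  {"tx": 0, "ty": 0, "tz": 0, "ax": 0, "ay": 0, "az": 0.1, "claw": 4.3},
  {"tx": 0, "ty": 0, "tz": 0, "ax": 0, "ay": 0, "az": 0.053, "claw": 4.3},
  {"tx": 0, "ty": 0, "tz": 0, "ax": 0, "ay": 0, "az": 0, "claw": 4.3},
  {"tx": 0, "ty": 0, "tz": 0, "ax": 0, "ay": 0, "az": 0, "claw": 4.3},
])

```text
time_s: 15.77
tcp_pos: [0.6351, -0.0584, 0.0872]
ee_rot: [[-0.982, 0.188, -0.003], [0.188, 0.982, -0.0], [0.003, -0.001, -1.0]]
wrist_force: [0.2, -0.5, -7.7]
gripper_width: 0.557
gripper_force: 30.0
```

```bash
python3 go.py 635.6 -58 56 79.1
python3 - <<'E'
from h import *
s=sense();p,d,W=cloud("wrist");cv2.imwrite("pics/w6.png",p[:,:,::-1])
R=np.array(s["ee_rot"]);T=(W-s["tcp_pos"])@R
m=(np.abs(T[...,0])<.075)&(np.abs(T[...,1])<.02)&(T[...,2]>-.03)&(T[...,2]<-.005)
P=T[m]*1000;A=np.c_[P[:,:2],np.ones(len(P))];print("held plane",np.linalg.lstsq(A,P[:,2],rcond=None)[0],P[:,0].max())
m=(W[...,2]>.0425)&(W[...,2]<.050)
k,l,st,_=cv2.connectedComponentsWithStats(m.astype(np.uint8))
for i in range(1,k):
    if st[i,4]>300:
        Q=W[l==i][:,:2]*1000;a=np.radians(79.1);e=Q@np.array([[np.sin(a),np.cos(a)],[-np.cos(a),np.sin(a)]])
        print(st[i],rect(W[l==i]),"back-axes extents",e.min(0),e.max(0),"tcp",s["tcp_pos"][:2]@np.array([[np.sin(a),np.cos(a)],[-np.cos(a),np.sin(a)]])*1000)
E
```

```text
t 15.77 tcp [635.1 -58.4  87.2] yaw 79.18 w 48.4 F [ 0.2 -0.5 -7.7]
turn rad (now) [-0.0005 -0.0027  0.0014]
shift cm now-axes [-0.053  0.047  3.125] after-turn axes [-0.045  0.045  3.125]
held plane [-5.37281627e-03 -1.03047858e-03 -1.45649296e+01] 55.5377033683586
[ 195  174   33   87 2077] [617.6 -99.4  19.6  58.  169.4] back-axes extents [596.28411825   9.37629002] [654.36208399  29.05528705] tcp [634.6550372  62.7806982]
[ 332  175   36   93 1958] [637.4 -10.9  23.8  63.4 171.1] back-axes extents [596.60442259  97.73195071] [659.32754024 122.22647535] tcp [634.6550372  62.7806982]
```

Well aligned, with a 2 mm trim. Now I lower it.

Emit:
drive_tool([
  {"tx": -0.2, "ty": 0.15, "tz": 0.3, "ax": 0, "ay": 0, "az": 0, "claw": 4.3},
  {"tx": 0, "ty": 0, "tz": 0.6, "ax": 0, "ay": 0, "az": 0, "claw": 4.3},
  {"tx": 0, "ty": 0, "tz": 0.6, "ax": 0, "ay": 0, "az": 0, "claw": 4.3},
  {"tx": 0, "ty": 0, "tz": 0.6, "ax": 0, "ay": 0, "az": 0, "claw": 4.3},
  {"tx": 0, "ty": 0, "tz": 0.5, "ax": 0, "ay": 0, "az": 0, "claw": 4.3},
  {"tx": 0, "ty": 0, "tz": 0.3, "ax": 0, "ay": 0, "az": 0, "claw": 4.3},
  {"tx": 0, "ty": 0, "tz": 0, "ax": 0, "ay": 0, "az": 0, "claw": 4.3},
  {"tx": 0, "ty": 0, "tz": 0, "ax": 0, "ay": 0, "az": 0, "claw": 4.3},
])

```text
time_s: 16.48
tcp_pos: [0.6382, -0.0573, 0.0593]
ee_rot: [[-0.982, 0.189, -0.0], [0.189, 0.982, -0.0], [0.0, -0.0, -1.0]]
wrist_force: [-0.3, -0.3, -8.4]
gripper_width: 0.555
gripper_force: 30.0
```

Emit:
drive_tool([
  {"tx": 0, "ty": 0, "tz": 0.1, "ax": 0, "ay": 0, "az": 0, "claw": 4.3},
  {"tx": 0, "ty": 0, "tz": 0.1, "ax": 0, "ay": 0, "az": 0, "claw": 4.3},
  {"tx": 0, "ty": 0, "tz": 0, "ax": 0, "ay": 0, "az": 0, "claw": 4.3},
])

```text
time_s: 16.73
tcp_pos: [0.6383, -0.0572, 0.0577]
ee_rot: [[-0.982, 0.189, 0.0], [0.189, 0.982, 0.0], [-0.0, 0.0, -1.0]]
wrist_force: [-0.1, 1.0, -8.9]
gripper_width: 0.552
gripper_force: 30.0
```

Emit:
drive_tool([
  {"tx": 0, "ty": 0, "tz": 0.1, "ax": 0, "ay": 0, "az": 0, "claw": 4.3},
  {"tx": 0, "ty": 0, "tz": 0.1, "ax": 0, "ay": 0, "az": 0, "claw": 4.3},
  {"tx": 0, "ty": 0, "tz": 0, "ax": 0, "ay": 0, "az": 0, "claw": 4.3},
])

```text
time_s: 16.98
tcp_pos: [0.6381, -0.0572, 0.0554]
ee_rot: [[-0.982, 0.189, -0.0], [0.189, 0.982, 0.0], [0.0, -0.0, -1.0]]
wrist_force: [-0.8, -0.2, -8.9]
gripper_width: 0.55
gripper_force: 30.0
```

Emit:
drive_tool([
  {"tx": 0, "ty": 0, "tz": 0.1, "ax": 0, "ay": 0, "az": 0, "claw": 4.3},
  {"tx": 0, "ty": 0, "tz": 0, "ax": 0, "ay": 0, "az": 0, "claw": 4.3},
])

```text
time_s: 17.15
tcp_pos: [0.6381, -0.0572, 0.0544]
ee_rot: [[-0.982, 0.189, -0.0], [0.189, 0.982, 0.0], [0.0, -0.0, -1.0]]
wrist_force: [-0.2, -0.4, -8.3]
gripper_width: 0.553
gripper_force: 30.0
```

Emit:
drive_tool([
  {"tx": 0, "ty": 0, "tz": 0.1, "ax": 0, "ay": 0, "az": 0, "claw": 4.3},
  {"tx": 0, "ty": 0, "tz": 0, "ax": 0, "ay": 0, "az": 0, "claw": 4.3},
])

```text
time_s: 17.32
tcp_pos: [0.6383, -0.0572, 0.0536]
ee_rot: [[-0.982, 0.189, 0.0], [0.189, 0.982, -0.0], [-0.0, -0.0, -1.0]]
wrist_force: [-0.0, 0.3, -7.9]
gripper_width: 0.556
gripper_force: 30.0
```

Emit:
drive_tool([
  {"tx": 0, "ty": 0, "tz": 0.1, "ax": 0, "ay": 0, "az": 0, "claw": 4.3},
  {"tx": 0, "ty": 0, "tz": 0, "ax": 0, "ay": 0, "az": 0, "claw": 4.3},
])

```text
time_s: 17.48
tcp_pos: [0.6384, -0.0572, 0.0536]
ee_rot: [[-0.982, 0.189, 0.001], [0.189, 0.982, -0.0], [-0.001, -0.0, -1.0]]
wrist_force: [-2.1, 0.3, -1.5]
gripper_width: 0.557
gripper_force: 30.0
```

Contact: the load has gone onto the bars. I'll release slowly and retreat.

Emit:
drive_tool([
  {"tx": 0, "ty": 0, "tz": 0, "ax": 0, "ay": 0, "az": 0, "claw": 5.0},
  {"tx": 0, "ty": 0, "tz": 0, "ax": 0, "ay": 0, "az": 0, "claw": 5.4},
  {"tx": 0, "ty": 0, "tz": 0, "ax": 0, "ay": 0, "az": 0, "claw": 6.5},
  {"tx": 0, "ty": 0, "tz": 0, "ax": 0, "ay": 0, "az": 0, "claw": 7.5},
  {"tx": 0, "ty": 0, "tz": 0, "ax": 0, "ay": 0, "az": 0, "claw": 7.5},
  {"tx": 0, "ty": 0, "tz": -0.5, "ax": 0, "ay": 0, "az": 0, "claw": 7.5},
  {"tx": 0, "ty": 0, "tz": -1.5, "ax": 0, "ay": 0, "az": 0, "claw": 7.5},
  {"tx": 0, "ty": 0, "tz": -3, "ax": 0, "ay": 0, "az": 0, "claw": 7.5},
  {"tx": 0, "ty": 0, "tz": -3, "ax": 0, "ay": 0, "az": 0, "claw": 7.5},
  {"tx": 3, "ty": 0, "tz": -2, "ax": 0, "ay": 0, "az": 0, "claw": 7.5},
])

```text
time_s: 18.32
tcp_pos: [0.614, -0.0521, 0.1558]
ee_rot: [[-0.982, 0.189, 0.008], [0.189, 0.982, -0.001], [-0.008, 0.0, -1.0]]
wrist_force: [1.0, 0.7, 1.3]
gripper_width: 0.861
gripper_force: 0.0
```

Emit:
drive_tool([
  {"tx": 3.5, "ty": 0, "tz": 0, "ax": 0, "ay": 0, "az": 0, "claw": 7.5},
  {"tx": 3.5, "ty": 0, "tz": 0, "ax": 0, "ay": 0, "az": 0, "claw": 7.5},
  {"tx": 3.5, "ty": 0, "tz": 0, "ax": 0, "ay": 0, "az": 0, "claw": 7.5},
  {"tx": 3.5, "ty": 0, "tz": 0, "ax": 0, "ay": 0, "az": 0, "claw": 7.5},
  {"tx": 3.0, "ty": 0, "tz": 0, "ax": 0, "ay": 0, "az": 0, "claw": 7.5},
  {"tx": 0, "ty": 0, "tz": 0, "ax": 0, "ay": 0, "az": 0, "claw": 7.5},
])

```text
time_s: 18.82
tcp_pos: [0.4363, -0.0196, 0.1528]
ee_rot: [[-0.982, 0.188, -0.003], [0.188, 0.982, 0.001], [0.003, 0.0, -1.0]]
wrist_force: [-0.1, 0.3, 0.7]
gripper_width: 0.862
gripper_force: 0.0
```

```bash
python3 go.py
python3 - <<'E'
from look import *
p=bars(dict(n=(638,-58)),.08,.062)
p=bars(dict(b=(638,-58)),.052)
c=cv2.resize(p[120:300,205:400],None,fx=3,fy=3,interpolation=cv2.INTER_CUBIC)
cv2.imwrite("pics/top3c.png",c[:,:,::-1])
E
```

```text
t 18.82 tcp [436.3 -19.6 152.8] yaw 79.14 w 75.0 F [-0.1  0.3  0.7]
n 1029 0.0703 [638.4 -60.4  49.9 112.7 169.5]
b 421 0.0465 [648.3 -20.8  31.3  90.5 169.3]
b 443 0.0464 [ 633.  -101.4   30.6   89.7  169.4]
```

View pics/top3c.png

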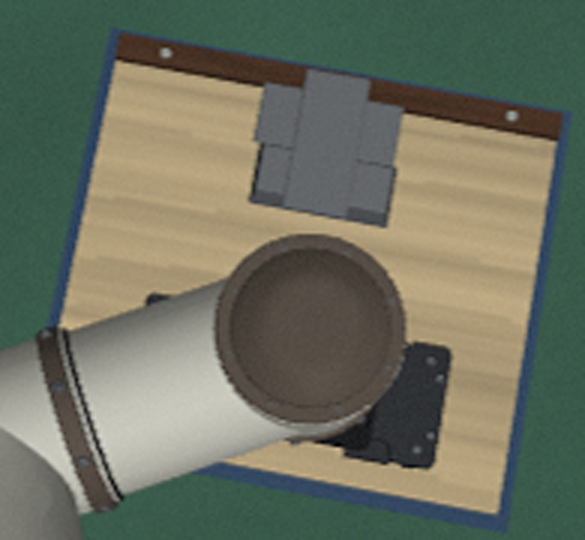

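bar_narrow lies crosswise over the middle of the pair at crop (328,140). Its centre is about 1.5 mm from the target, its top is at 70 mm (level on the pair), and the nest is unchanged. Handing in.

```bash
python3 -c "from station import finish_job;print(finish_job())"
```

```text
the job is handed in; nothing more can be done
None
```

The job is handed in, with no verdict returned: bar_broad was slid along the board and nests snugly against bar_back, and bar_narrow lies level and crosswise over their middle, about 1.5 mm off centre by the last camera measurement.

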